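# Unstack the tablet tins into their colour-coded trays

## Robot

A 6-joint arm with a two-finger parallel gripper is mounted at the origin on a cart in front of the work surface, level with it; the furniture and walls round the work are solid. World frame = base frame: x ahead of the robot, y to its left, z up, the work surface at z = 0. Lengths are in m, angles in rad, forces in N, time in s.
With the tool pointing down it reaches from about 0.3 to 0.775 m from the base axis. Payload 14.6 kg.
Tool frame: the origin (TCP) lies at the very end of the fingers, on their centre line; the grasp point (between the pads) lies 19 mm behind it; z points along the fingers, y is the line along which they close (so a half turn about z gives the same grasp; the last joint's range is limited). The gripper opens to 94 mm and grips with 3 to 60 N. Pads are 16 mm wide; open, the fingers measure 119 mm over their backs; the gripper's body (75 mm by 177 mm) begins 78 mm behind the grasp point.
Start: joints at [1.168, 0.3, 1.521, -0, 1.321, -0.067], TCP at [0.181, 0.519, 0.205] pointing down, gripper open.
Joint ranges: [-3.03, 3.03], [-0.79, 2.21], [0.23, 2.52], [-1.04, 4.18], [0, 3.07], [-2.55, 2.55]. Speed limits (rad/s): [2.22, 2.22, 2.57, 3.14, 3.14, 3.14].

## Interface

Orientations are given as [roll, pitch, yaw] about the fixed x, y, z axes, in that order (R = Rz(yaw) Ry(pitch) Rx(roll)).
In Python, from station import ctrl, camera, camera_info, finder gives the robot as it stands.
- The arm moves only by the tool carry_out, never from a script. Its argument "motion" is a list of rows, each a list of 2 entries, a list of its own where there are three numbers: the shift along the tool's x, y, z as a fraction of full scale, then the turn about the tool's z as a fraction of full scale. A call has 1 to 12 rows; each row is the pose to reach, as a shift and turn from the pose commanded when the call began, along the tool's axes at that moment, turning the shorter way round; what a row does not reach only later rows make up. Full scale, the value 1, is 200 mm for a shift and 360 degrees for a turn. A row lasts 1/10 s, in which the tool goes at most 50 mm and 8.59 degrees, less where a joint would pass 70% of its speed; a pose out of reach is approached as far as the arm can. A call with a number of a shift or a turn outside -1 to 1 is refused whole. A call with a gripper value outside its range is refused whole. "hand" is the closure, from -1 (fully open) to 1 (shut), set as the call begins (left out, the last holds). The fingers move at their own pace and stop on an object; "force" is the grip in N (left out, the last holds). Time passes only in rows, so rows that repeat a pose let the fingers close. It gives the time, the measured TCP pose, the force, the opening and the grip force at its end, in the units of the state.
- ctrl.get_obs(): the state, without advancing time (a new reading comes with each control period).
- camera(name): name is "scene" or "top" or "wrist"; returns (picture, depth): 384x512x3 uint8, blue, green, red; 384x512 float32, m along the optical axis (not along the pixel's ray), 0 where there is no reading.
- camera_info(name): a dict with "camera_matrix" (3x3 intrinsics, pixels), "origin" and "attitude" of the camera in the world. Camera axes: x right, y down, z forward; pixel columns grow to the right and rows downward; lengths in m; the calibration is good to about 2 mm. A picture is of the moment at which its call begins: read the wrist's pose just before it. camera_info takes no time and is no camera call; for the wrist camera it gives the pose at the moment of the call.
- ctrl.hand_in(): hands the job in; it is judged then, once.
Trained networks look in the newest picture that a camera, given by its name, has taken for a name from the list of things; names that differ only in an ending like _2 or _b are one class to them, and where a whole thing is asked for, a point or a joint stands for the part that bears it (a point fixed in the world has none). Each returns a list of dicts, best first, with "conf" (0 to 1); they miss things now and then, are a little off and sometimes report something else, mostly with a low value. They report only what shows in the picture. A call takes as long as a camera call. They do not tell look-alikes from the thing itself.
- finder.boxes_of(camera, query): "location" ([column, row] in pixels, amid what is visible of it).
- finder.cut_out(camera, query): "mask" (384x512 bool, what is visible of it) and "location" ([column, row] in pixels, amid what is visible of it).
- finder.pinpoint(camera, query): "location" ([column, row] in pixels: a listed point, or the origin of a listed thing).
The state is a dict: "time_s": time; "qpos": joint angles; "joint_vel": joint speeds; "tau": joint torques, N m; "ee_pos": TCP position; "eef_rot": TCP orientation; "force": force on the tool from outside, world axes, zero at the start; "moment": the same for the moment, N m; "grip_width": finger opening in m; "grip_force": force on a finger pad.
Only numpy, scipy, OpenCV 4.12 (cv2) and the standard library are available. Lean on these libraries where they do the work, as an engineer would, in place of code of your own. Each camera call takes 0.05 s, during which the arm holds its last target. There are 200 camera calls.

## Task

Take the stack of cleaning-tablet tins apart, one piece at a time from the top, and set each piece down gently and upright on its own place: the dosing cup in the white round saucer, and each tin lying flat inside the tray of its own colour, along the tray. Nothing may be tipped over, dropped, or carried off with another piece still on it, and the scrubbing brush must stay where it lies.

Things in the scene. Friction and masses are not known exactly. Their poses are not given: they have to be found in the camera images.
- red_tin: red rectangular metal tablet tin with a closed lid (fixed shut), 62 wide x 136 long x 38 high, about 0.20 kg, smooth upright sides; at the start bottom of the stack. Origin: centre of its underside; local x across the width (62 mm, the grasp), y along the length, z up. Turning it end for end makes no difference.
- green_tin: green rectangular metal tablet tin with a closed lid (fixed shut), 58 wide x 112 long x 36 high, about 0.17 kg, smooth upright sides; at the start second from the bottom. Origin: centre of its underside; local x across the width (58 mm, the grasp), y along the length, z up. Turning it end for end makes no difference.
- blue_tin: blue rectangular metal tablet tin with a closed lid (fixed shut), 54 wide x 88 long x 34 high, about 0.13 kg, smooth upright sides; at the start third from the bottom, under the cup. Origin: centre of its underside; local x across the width (54 mm, the grasp), y along the length, z up. Turning it end for end makes no difference.
- red_tray: red shallow rectangular plastic drip tray fixed to the table, 92 x 166 outside, 82 x 156 inside (10 mm free all round its tin), inner floor 3 mm and rim 9 mm above the table. Origin: centre of its underside; local x across its short side, y along its long side, z up.
- green_tray: green shallow rectangular plastic drip tray fixed to the table, 88 x 142 outside, 78 x 132 inside (10 mm free all round its tin), inner floor 3 mm and rim 9 mm above the table. Origin: centre of its underside; local x across its short side, y along its long side, z up.
- blue_tray: blue shallow rectangular plastic drip tray fixed to the table, 84 x 118 outside, 74 x 108 inside (10 mm free all round its tin), inner floor 3 mm and rim 9 mm above the table. Origin: centre of its underside; local x across its short side, y along its long side, z up.
- dosing_cup: white plastic dosing cup, open at the top, 65 across the rim, tapering to 49 at the foot, 68 high, about 0.04 kg; at the start upright on top of the stack (foot 108 above the table). Origin: centre of its underside; z up along its axis. Can be gripped across its outside just below the rim.
- white_saucer: white round shallow plastic saucer fixed to the table, 86 across outside, 76 inside, floor 3 mm and rim 9 mm above the table. Origin: centre of its underside, z up.
- scrub_brush: wooden scrubbing brush, 61 x 154 x 46 high, a loose bystander on the table to be left where it lies. Origin: centre of its underside, y along its length.
Things that resemble listed ones, but are neither listed nor needed, are in the scene too. Of the things shaped like the blue_tin, the blue one is meant.

How it is judged:
At the end, for the whole second after the job is handed in: Each tin lies flat in the tray of its own colour (centre within 14 mm along each tray axis, parallel within 20 degrees, on the floor within 3 mm), the cup stands upright in the saucer (within 16 mm, on its floor), all released and at rest; the brush moved less than 3 cm (x of red_tin in the frame of red_tray between -0.014 and 0.014 m and y of red_tin in the frame of red_tray between -0.014 and 0.014 m and z of red_tin in the frame of red_tray below 0.006 m and angle between the y axis of red_tin and the y axis of red_tray, either way round below 0.35 rad and linear speed of each of red_tin, green_tin, blue_tin, dosing_cup below 0.02 m/s and angular speed of each of red_tin, green_tin, blue_tin, dosing_cup below 0.2 rad/s and angle between each of red_tin, green_tin, blue_tin, dosing_cup's own z axis and vertical below 0.08 rad and x of green_tin in the frame of green_tray between -0.014 and 0.014 m and y of green_tin in the frame of green_tray between -0.014 and 0.014 m and z of green_tin in the frame of green_tray below 0.006 m and angle between the y axis of green_tin and the y axis of green_tray, either way round below 0.35 rad and x of blue_tin in the frame of blue_tray between -0.014 and 0.014 m and y of blue_tin in the frame of blue_tray between -0.014 and 0.014 m and z of blue_tin in the frame of blue_tray below 0.006 m and angle between the y axis of blue_tin and the y axis of blue_tray, either way round below 0.35 rad and horizontal distance between dosing_cup and white_saucer below 0.016 m and z of dosing_cup in the frame of white_saucer below 0.006 m and distance of scrub_brush from where it was at the start of the episode below 0.03 m); the robot touches nothing.
It fails at once if a tin or the cup is tipped over (more than about 40 degrees) (angle between any of red_tin, green_tin, blue_tin, dosing_cup's own z axis and vertical above 0.7 rad).
It fails at once if a tin or the cup is dropped or thrown (faster than 0.75 m/s while not held, a fall of about 3 cm) ((linear speed of red_tin above 0.75 m/s and contact force between the fingers and red_tin below 0.02 N) or (linear speed of green_tin above 0.75 m/s and contact force between the fingers and green_tin below 0.02 N) or (linear speed of blue_tin above 0.75 m/s and contact force between the fingers and blue_tin below 0.02 N) or (linear speed of dosing_cup above 0.75 m/s and contact force between the fingers and dosing_cup below 0.02 N)).
It fails at once if a tin is carried off (more than 3 cm) with another thing still standing on it ((distance of red_tin from where it was at the start of the episode above 0.03 m and contact force between red_tin and green_tin above 0.1 N) or (distance of green_tin from where it was at the start of the episode above 0.03 m and contact force between green_tin and blue_tin above 0.1 N) or (distance of blue_tin from where it was at the start of the episode above 0.03 m and contact force between blue_tin and dosing_cup above 0.1 N)).
It fails at once if the scrubbing brush is moved more than 3 cm (distance of scrub_brush from where it was at the start of the episode above 0.03 m).
It also fails if it takes over 128 s, if anything falls off the work surface, if the arm or the gripper's body presses on something with over 40 N, if the wrist force passes 120 N, or if a joint passes its speed limit or range.

## Working session

There is one attempt and no reset: what is moved stays moved. The work goes in short steps, Python scripts to look and compute and a tool call to move; the robot and the scene stay as the last step left them, time stands still between calls to the robot, and variables do not carry over. Pictures are saved under pics/ and viewed, at most 14 in all, crops included, and the job is handed in when it is done.

Besides the shell and the picture viewer there is one more tool, called as name([rows], argument=value, ...), one row to a line, values as JSON. carry_out: Moves the arm, as the interface text tells. Its arguments: {"type":"object","properties":{"motion":{"type":"array","items":{"type":"array"}},"hand":{"type":"number"},"force":{"type":"number"}},"required":["motion"]}

```bash
ls; mkdir -p pics; python3 - <<'E'
from station import ctrl,camera,camera_info,finder
import cv2,numpy as np
o=ctrl.get_obs();print({k:np.round(v,3) for k,v in o.items()})
for n in("top","scene"):
    p,d=camera(n);cv2.imwrite(f"pics/{n}0.png",p);i=camera_info(n);print(n,i)
    np.save(f"/tmp/{n}d.npy",d)
E
```

```text
pics
{'time_s': np.float64(0.0), 'qpos': array([ 1.168,  0.3  ,  1.522, -0.   ,  1.321, -0.067]), 'joint_vel': array([-0.   ,  0.   ,  0.002,  0.   ,  0.002, -0.   ]), 'tau': array([-2.0000e-03, -5.3182e+01, -3.5273e+01,  7.1000e-02,  2.5000e-02,
       -0.0000e+00]), 'ee_pos': array([0.181, 0.519, 0.205]), 'eef_rot': array([-3.14 , -0.   ,  2.806]), 'force': array([0.023, 0.23 , 0.039]), 'moment': array([-0.004,  0.052,  0.006]), 'grip_force': np.float64(0.0), 'grip_width': np.float64(0.094)}
top {'camera_matrix': array([[383.1270829 ,   0.        , 257.78738179],
       [  0.        , 383.1270829 , 196.37663531],
       [  0.        ,   0.        ,   1.        ]]), 'origin': array([0.32228735, 0.1480823 , 1.59617658]), 'attitude': array([-2.99784102e+00, -2.60980129e-03, -1.57573954e+00])}
scene {'camera_matrix': array([[475.2818118 ,   0.        , 258.08993562],
       [  0.        , 475.2818118 , 183.91269845],
       [  0.        ,   0.        ,   1.        ]]), 'origin': array([-0.16047301,  0.94113621,  1.38139939]), 'attitude': array([-2.44879   , -0.01100246, -2.40109788])}
```

View pics/top0.png

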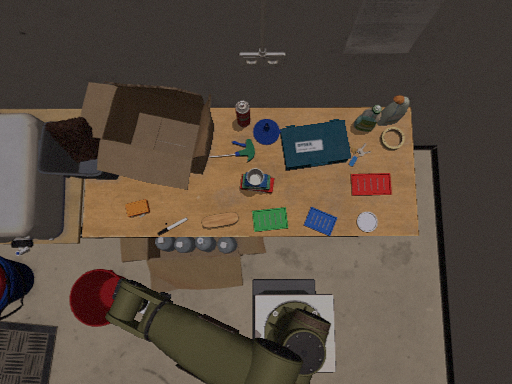

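View pics/scene0.png

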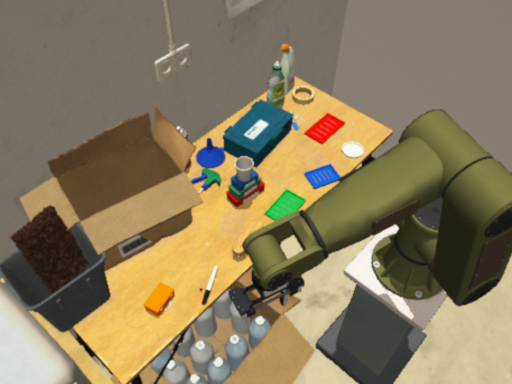

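The top picture shows the stack at (258,182), the red tray at (371,184), the green tray at (270,219), the blue tray at (320,221), the saucer at (367,222) and the brush at (220,221). The orange block at (137,208) and the box and toolbox are bystanders.

```bash
cat > h.py <<'E'
from station import ctrl,camera,camera_info,finder
import cv2,numpy as np
from scipy.spatial.transform import Rotation as R
def pts(name,d,info,mask):
    K=info["camera_matrix"];v,u=np.nonzero(mask&(d>0));z=d[v,u]
    c=np.c_[(u-K[0,2])/K[0,0]*z,(v-K[1,2])/K[1,1]*z,z]
    return R.from_euler("xyz",info["attitude"]).apply(c)+info["origin"]
def rect(P):
    """centre, long side, short side, yaw of the LONG side (deg)"""
    (c,s,a)=cv2.minAreaRect((P[:,:2]*1000).astype(np.float32))
    if s[0]<s[1]: s=s[::-1];a+=90
    a=(a+90)%180-90
    return np.round(c,1),np.round(s,1),round(a,1)
def find(cam,q,d,info,n=2,zr=None):
    for r in finder.cut_out(cam,q)[:n]:
        P=pts(cam,d,info,r["mask"])
        if zr is not None: P=P[(P[:,2]>zr[0])&(P[:,2]<zr[1])]
        if len(P)<5: print(q,"few",r["conf"],r["location"]);continue
        print(q,round(r["conf"],2),np.round(r["location"]),*rect(P),"z",np.round(np.percentile(P[:,2],[5,50,95])*1000,1),len(P))
E
python3 - <<'E'
from h import *
p,d=camera("top");i=camera_info("top")
for q in["red_tray","green_tray","blue_tray","white_saucer","dosing_cup","red_tin","green_tin","blue_tin","scrub_brush"]: find("top",q,d,i)
i=camera_info("wrist");o=ctrl.get_obs()
print(i,o["ee_pos"]); 
E
```

```text
red_tray 0.61 [369. 183.] [ 603.1 -333. ] [165.3  91.4] -88.4 z [-2.3  4.2 11.4] 794
green_tray 0.66 [271. 223.] [457.7  93.1] [145.6  95.4] -84.1 z [-2.4  4.  11.4] 769
blue_tray 0.98 [320. 222.] [ 447.6 -115.1] [117.4  83. ] 67.9 z [-2.4  4.4 11.6] 548
white_saucer 0.83 [361. 226.] [ 447.2 -306.8] [83.2 75.2] -88.3 z [-2.2  4.4 12. ] 311
dosing_cup 0.72 [255. 174.] [618.2 146.5] [94.6 63.4] -34.8 z [107.5 124.4 177.3] 237
red_tin 0.5 [272. 191.] [598.  113.8] [66.1 60.4] 82.4 z [ 1.8 37.5 43.7] 94
green_tin 0.71 [268. 220.] [456.8  95.5] [142.1  88.1] -83.5 z [-2.1  4.2 11.5] 706
blue_tin 0.83 [138. 206.] [509.  643.6] [89.1 63.8] -75.2 z [10.9 33.  39.2] 323
scrub_brush 0.97 [218. 220.] [455.1 299.6] [147.   56.8] -78.9 z [38.  46.1 52. ] 430
{'camera_matrix': array([[316.38465608,   0.        , 255.93461777],
       [  0.        , 316.38465608, 190.51643525],
       [  0.        ,   0.        ,   1.        ]]), 'origin': array([0.10890244, 0.5433523 , 0.38423101]), 'attitude': array([2.87569766e+00, 1.26254969e-03, 1.23502345e+00])} [0.18122929 0.51927057 0.20545039]
```

carry_out([
  [[0,0,-0.4],0],
  [[0,0,-0.8],0],
  [[0,0,-0.8],0],
  [[0,0,-0.8],0],
  [[-0.9,-0.43,-0.8],0],
  [[-0.9,-0.43,-0.8],0],
  [[-0.9,-0.43,-0.8],0],
  [[-0.9,-0.43,-0.8],0],
  [[-0.9,-0.43,-0.8],0],
  [[-0.9,-0.43,-0.8],0],
  [[-0.9,-0.43,-0.8],0],
], hand=-1)

```text
time_s: 1.7
ee_pos: [0.3222, 0.3794, 0.3652]
eef_rot: [-3.141, -0.0, 2.807]
force: [-0.4, -0.1, -0.2]
grip_width: 0.0937
grip_force: 0.0
```

carry_out([
  [[-0.9,-0.43,0],0],
  [[-0.9,-0.43,0],0],
  [[-0.9,-0.43,0],0],
  [[-0.9,-0.43,0],0],
  [[-0.9,-0.43,0],0],
  [[-0.9,-0.43,0],0],
  [[-0.9,-0.43,0],0],
  [[-0.9,-0.43,0],0],
])

```text
time_s: 2.5
ee_pos: [0.4635, 0.2396, 0.3656]
eef_rot: [3.141, 0.0, 2.808]
force: [0.4, -0.1, 0.3]
grip_width: 0.0938
grip_force: 0.0
```

carry_out([
  [[-0.86,-0.43,0],0.197],
  [[-0.86,-0.43,0],0.197],
  [[-0.86,-0.43,0],0.197],
  [[-0.86,-0.43,0],0.197],
  [[-0.86,-0.43,0],0.197],
  [[-0.86,-0.43,0],0.197],
  [[-0.86,-0.43,0],0.197],
  [[-0.86,-0.43,0],0.197],
  [[-0.86,-0.43,0],0.197],
  [[-0.86,-0.43,0],0.197],
  [[-0.86,-0.43,0],0.197],
  [[-0.86,-0.43,0],0.197],
])

```text
time_s: 3.7
ee_pos: [0.5984, 0.1009, 0.3655]
eef_rot: [3.142, 0.0, 1.57]
force: [0.7, 0.1, 0.0]
grip_width: 0.0941
grip_force: 0.0
```

```bash
cat >> h.py <<'E'
def plan(x,y,z,yawdeg):
    """shift/turn fractions from the present pose (mm targets)"""
    o=ctrl.get_obs();r=R.from_euler("xyz",o["eef_rot"])
    s=r.inv().apply(np.array([x,y,z])/1000-o["ee_pos"])/0.2
    dy=(np.degrees(o["eef_rot"][2])-yawdeg+180)%360-180
    print("plan",np.round(s,3),"turn",round(dy/360,4))
def state():
    o=ctrl.get_obs();print({k:np.round(o[k],3) for k in("time_s","qpos","ee_pos","eef_rot","force","grip_width","grip_force")})
E
python3 - <<'E'
from h import *
state();i=camera_info("wrist");p,d=camera("wrist");cv2.imwrite("pics/w1.png",p)
np.savez("/tmp/w1.npz",d=d,p=p)
for q in["dosing_cup","red_tin","green_tin","blue_tin","green_tray","blue_tray"]: find("wrist",q,d,i)
# layered by height near the stack
P=pts("wrist",d,i,np.ones(d.shape,bool))
near=(abs(P[:,0]-.612)<.09)&(abs(P[:,1]-.145)<.1)
for a,b in[(.168,.182),(.103,.113),(.068,.08),(.032,.044)]:
    Q=P[near&(P[:,2]>a)&(P[:,2]<b)]
    print(a,len(Q),*(rect(Q) if len(Q)>9 else()), np.round(Q[:,:2].min(0),3),np.round(Q[:,:2].max(0),3))
E
```

```text
{'time_s': np.float64(3.7), 'qpos': array([ 0.107,  0.379,  1.055, -0.   ,  1.708,  0.108]), 'ee_pos': array([0.598, 0.101, 0.365]), 'eef_rot': array([3.142, 0.   , 1.57 ]), 'force': array([0.742, 0.121, 0.028]), 'grip_width': np.float64(0.094), 'grip_force': np.float64(0.0)}
dosing_cup 0.96 [262. 123.] [607.  148.8] [97.9 77.2] -9.7 z [109.6 133.1 176.4] 2653
dosing_cup 0.73 [266.  91.] [609.5 151.8] [89.1 64. ] 84.7 z [105.4 107.2 108.8] 438
red_tin 0.75 [261. 158.] [605.9 144.2] [147.7  63.8] 81.4 z [ 0.7 37.5 72.3] 400
green_tin 0.78 [260.  85.] [602.  147.3] [118.9  60.1] 86.5 z [70.7 73.4 75. ] 505
blue_tin 0.9 [265.  93.] [609.4 149.2] [94.1 64.2] 85.0 z [105.1 107.3 168.3] 543
green_tray 0.63 [173. 148.] [454.2  93.7] [142.3  91.8] -84.0 z [1.3 3.1 9.1] 4264
blue_tray 0.81 [186. 264.] [493.  -43.9] [299.8  57.3] 66.4 z [1.5 3.3 9.3] 1638
0.168 608 [603.8 153.9] [64.2 63.9] 0.3 [0.572 0.122] [0.636 0.186]
0.103 1455 [605.  151.1] [87.9 53.8] 83.6 [0.574 0.106] [0.635 0.196]
0.068 512 [604.4 150.5] [112.1  58. ] 86.5 [0.572 0.095] [0.635 0.208]
0.032 432 [604.2 146.8] [136.1  61.5] 82.0 [0.566 0.077] [0.643 0.217]
```

View pics/w1.png

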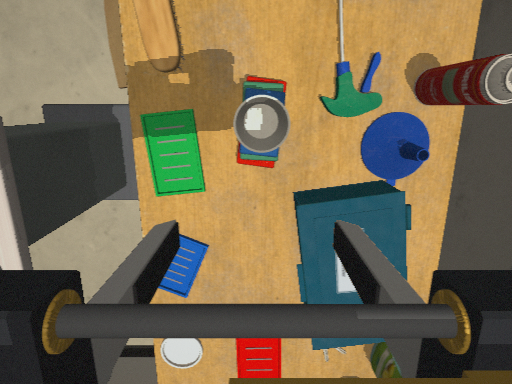

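The wrist picture shows the cup at (262,123) on the stack, with the green tray at (173,150) and part of the blue tray at (184,265). The fitted layers have the given sizes and heights. Next I grip the cup.

carry_out([
  [[0.265,0.028,0.4],0],
  [[0.265,0.028,0.4],0],
  [[0.265,0.028,0.5],0],
  [[0.265,0.028,0.7],0],
  [[0.265,0.028,0.8],0],
  [[0.265,0.028,0.85],0],
  [[0.265,0.028,0.9],0],
  [[0.265,0.028,0.95],0],
  [[0.265,0.028,1.0],0],
  [[0.265,0.028,1.0],0],
], hand=-1)

```text
time_s: 5.05
ee_pos: [0.6039, 0.1532, 0.1643]
eef_rot: [-3.14, 0.0, 1.568]
force: [-0.2, 0.0, -0.3]
grip_width: 0.094
grip_force: 0.0
```

carry_out([
  [[0,0,0.05],0],
  [[0,0,0.09],0],
  [[0,0,0.11],0],
  [[0,0,0.11],0],
  [[0,0,0.11],0],
])

```text
time_s: 5.55
ee_pos: [0.6044, 0.1534, 0.1436]
eef_rot: [3.141, -0.0, 1.568]
force: [-1.1, 1.0, -0.2]
grip_width: 0.0939
grip_force: 0.0
```

carry_out([
  [[0,0,0],0],
  [[0,0,0],0],
  [[0,0,0],0],
  [[0,0,0],0],
  [[0,0,0],0],
  [[0,0,0],0],
  [[0,0,0],0],
  [[0,0,0],0],
  [[0,0,0],0],
  [[0,0,0],0],
  [[0,0,0],0],
  [[0,0,0],0],
], hand=1, force=6)

```text
time_s: 6.75
ee_pos: [0.6043, 0.1534, 0.1435]
eef_rot: [3.141, -0.0, 1.568]
force: [0.1, -0.3, 1.0]
grip_width: 0.0634
grip_force: 6.0
```

carry_out([
  [[0,0,-0.05],0],
  [[0,0,-0.1],0],
  [[0,0,-0.2],0],
  [[0,0,-0.3],0],
  [[0,0,-0.4],0],
  [[0,0,-0.5],0],
  [[0,0,-0.5],0],
  [[0,0,-0.5],0],
])

```text
time_s: 7.55
ee_pos: [0.6042, 0.1533, 0.2434]
eef_rot: [3.141, -0.0, 1.568]
force: [-0.1, 0.4, -0.8]
grip_width: 0.0638
grip_force: 6.0
```

carry_out([
  [[-0.1,-0.05,0],0],
  [[-0.25,-0.12,0],0],
  [[-0.4,-0.2,0],0],
  [[-0.55,-0.27,0],0],
  [[-0.7,-0.33,0],0],
  [[-0.8,-0.37,0],0],
  [[-0.9,-0.4,0],0],
  [[-0.95,-0.4,0],0],
  [[-0.95,-0.4,0],0],
])

```text
time_s: 8.45
ee_pos: [0.5236, -0.0371, 0.2428]
eef_rot: [-3.141, -0.0, 1.567]
force: [-0.1, 1.2, -0.3]
grip_width: 0.0638
grip_force: 6.0
```

```bash
python3 - <<'E'
from h import *
state();i=camera_info("wrist");p,d=camera("wrist");cv2.imwrite("pics/w2.png",p)
for q in["white_saucer","blue_tray","red_tray","dosing_cup"]: find("wrist",q,d,i,1)
E
```

```text
{'time_s': np.float64(8.45), 'qpos': array([-0.141,  0.217,  1.537, -0.   ,  1.388, -0.136]), 'ee_pos': array([ 0.524, -0.037,  0.243]), 'eef_rot': array([-3.141, -0.   ,  1.567]), 'force': array([-0.136,  1.182, -0.331]), 'grip_width': np.float64(0.064), 'grip_force': np.float64(6.0)}
white_saucer 0.89 [210. 346.] [ 445.1 -336.3] [82.4 47.4] 0.5 z [1.9 3.4 9.5] 896
blue_tray 0.6 [194. 198.] [449.4 -85.1] [170.4  64.9] 67.0 z [1.5 3.1 9.1] 2264
red_tray 0.63 [308. 356.] [ 590.7 -204.3] [385.7  94.1] -85.6 z [1.7 3.1 9. ] 2407
dosing_cup 0.94 [258. 246.] [ 560.8 -121.5] [251.9  64.7] -66.3 z [209.9 249.  275.6] 12087
```

View pics/w2.png

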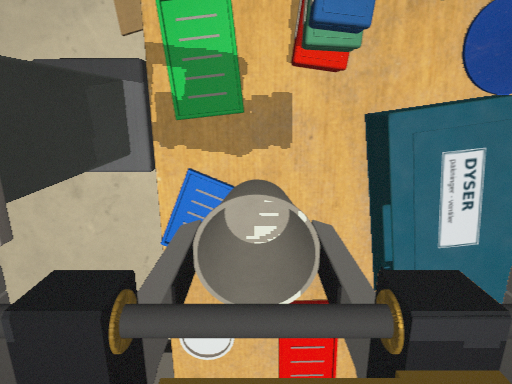

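The cup hangs upright between the fingers, and the saucer at (207,345) is mostly hidden. I take it from the earlier top picture.

```bash
python3 - <<'E'
from h import *
i=camera_info("top");d=np.load("/tmp/topd.npy");p=cv2.imread("pics/top0.png").astype(int)
m=np.zeros(d.shape,bool);m[205:240,350:385]=True
wh=(p.min(2)>125)&(p.max(2)-p.min(2)<40)
P=pts("top",d,i,m&wh);c,r=cv2.minEnclosingCircle((P[:,:2]*1000).astype(np.float32))
print(len(P),c,r,P[:,:2].mean(0),P[:,:2].min(0),P[:,:2].max(0))
b=(p[...,0]>p[...,2]+50)
m=np.zeros(d.shape,bool);m[200:240,300:345]=True;print(rect(pts("top",d,i,m&b)))
b=(p[...,2]>p[...,0]+80)&(p[...,2]>p[...,1]+80)
m=np.zeros(d.shape,bool);m[165:205,340:400]=True;print(rect(pts("top",d,i,m&b)))
b=(p[...,1]>p[...,0]+40)&(p[...,1]>p[...,2]+40)
m=np.zeros(d.shape,bool);m[200:240,245:295]=True;print(rect(pts("top",d,i,m&b)))
plan(447,-307,243,90)
E
```

```text
304 (443.30133056640625, -308.9065856933594) 43.261478424072266 [ 0.44523792 -0.30908158] [ 0.40493981 -0.34822939] [ 0.4842409  -0.26718431]
(array([ 448.2, -115.3]), array([116.6,  83. ]), 66.1)
(array([ 604.8, -334.9]), array([171. ,  92.5]), 89.6)
(array([457.1,  94.3]), array([138.6,  85.9]), -83.9)
plan [-1.357e+00 -3.820e-01  1.000e-03] turn -0.0003
```

carry_out([
  [[-0.1,-0.03,0],0],
  [[-0.25,-0.07,0],0],
  [[-0.4,-0.12,0],0],
  [[-0.55,-0.16,0],0],
  [[-0.68,-0.196,0],0],
  [[-0.8,-0.23,0],0],
  [[-0.9,-0.26,0],0],
  [[-0.95,-0.27,0],0],
  [[-0.95,-0.27,0],0],
])

```text
time_s: 9.6
ee_pos: [0.4693, -0.2266, 0.2433]
eef_rot: [-3.141, -0.0, 1.567]
force: [-0.5, 0.8, -0.2]
grip_width: 0.0639
grip_force: 6.0
```

carry_out([
  [[-0.1,-0.03,0],0],
  [[-0.25,-0.07,0],0],
  [[-0.35,-0.1,0.05],0],
  [[-0.412,-0.122,0.1],0],
  [[-0.412,-0.122,0.2],0],
  [[-0.412,-0.122,0.35],0],
  [[-0.412,-0.122,0.5],0],
  [[-0.412,-0.122,0.65],0],
  [[-0.412,-0.122,0.75],0],
  [[-0.412,-0.122,0.8],0],
  [[-0.412,-0.122,0.8],0],
  [[-0.412,-0.122,0.8],0],
])

```text
time_s: 10.8
ee_pos: [0.4452, -0.3085, 0.0843]
eef_rot: [3.141, 0.001, 1.568]
force: [-0.6, -0.2, -0.0]
grip_width: 0.0636
grip_force: 6.0
```

```bash
python3 - <<'E'
from h import *
state();plan(445,-308,40,90);i=camera_info("wrist");p,d=camera("wrist");cv2.imwrite("pics/w3.png",p)
E
```

```text
{'time_s': np.float64(10.8), 'qpos': array([-0.674,  0.412,  1.67 ,  0.   ,  1.058, -0.671]), 'ee_pos': array([ 0.445, -0.309,  0.084]), 'eef_rot': array([3.141e+00, 1.000e-03, 1.568e+00]), 'force': array([-0.577, -0.209, -0.013]), 'grip_width': np.float64(0.064), 'grip_force': np.float64(6.0)}
plan [ 0.003 -0.001  0.222] turn -0.0004
```

View pics/w3.png

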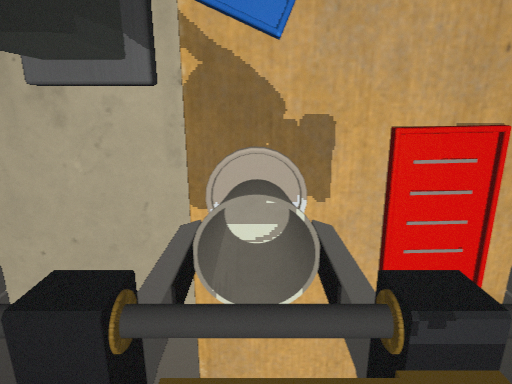

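The saucer shows under the cup, centred at about (256,198), in line with the cup axis. I'll check its position by a circle fit.

```bash
python3 - <<'E'
from h import *
from scipy.optimize import least_squares
i=camera_info("wrist");p,d=camera("wrist")
P=pts("wrist",d,i,np.ones(d.shape,bool));Q=P[(P[:,2]>.0065)&(P[:,2]<.0115)&(np.hypot(P[:,0]-.445,P[:,1]+.308)<.06)]
f=least_squares(lambda a:np.hypot(Q[:,0]-a[0],Q[:,1]-a[1])-.0405,[.445,-.308],loss="soft_l1",f_scale=.002)
print(len(Q),f.x,np.abs(f.fun).mean(),Q.min(0),Q.max(0))
find("wrist","red_tray",d,i,1)
E
```

```text
1066 [ 0.44445395 -0.30956336] 0.0012475323679670062 [ 0.40214491 -0.3221002   0.00650421] [ 0.48639721 -0.26694265  0.01079152]
red_tray 0.87 [442. 195.] [ 578.9 -325.2] [156.2 148.7] 1.6 z [1.4 2.7 8.6] 16500
```

Aligned within 2 mm, so I lower, checking the force, then release.

carry_out([
  [[-0.004,-0.002,0.1],0],
  [[-0.004,-0.002,0.16],0],
  [[-0.004,-0.002,0.19],0],
  [[-0.004,-0.002,0.2],0],
  [[-0.004,-0.002,0.21],0],
  [[-0.004,-0.002,0.215],0],
  [[-0.004,-0.002,0.22],0],
  [[-0.004,-0.002,0.225],0],
  [[-0.004,-0.002,0.225],0],
])

```text
time_s: 11.85
ee_pos: [0.4443, -0.3094, 0.0386]
eef_rot: [3.141, 0.0, 1.568]
force: [0.4, -0.3, -0.1]
grip_width: 0.064
grip_force: 6.0
```

carry_out([
  [[0,0,0],0],
  [[0,0,0],0],
  [[0,0,0],0],
  [[0,0,0],0],
  [[0,0,0],0],
  [[0,0,0],0],
  [[0,0,0],0],
  [[0,0,0],0],
], hand=-1)

```text
time_s: 12.65
ee_pos: [0.4442, -0.3094, 0.0385]
eef_rot: [3.142, 0.0, 1.568]
force: [0.3, 0.2, 0.9]
grip_width: 0.0941
grip_force: 0.0
```

carry_out([
  [[0,0,-0.05],0],
  [[0,0,-0.15],0],
  [[0,0,-0.35],0],
  [[0,0,-0.6],0],
  [[0,0,-0.8],0],
  [[0,0,-1.0],0],
  [[0,0,-1.0],0],
  [[0,0,-1.0],0],
])

```text
time_s: 13.45
ee_pos: [0.4442, -0.3094, 0.2392]
eef_rot: [3.14, 0.001, 1.568]
force: [-0.8, -0.5, -0.6]
grip_width: 0.0942
grip_force: 0.0
```

```bash
python3 - <<'E'
from h import *
state();i=camera_info("wrist");p,d=camera("wrist");cv2.imwrite("pics/w4.png",p)
P=pts("wrist",d,i,np.ones(d.shape,bool));n=np.hypot(P[:,0]-.4445,P[:,1]+.3095)<.06
Q=P[n&(P[:,2]>.064)&(P[:,2]<.08)];print(len(Q),rect(Q),np.median(Q[:,2]))
for q in["red_tray","blue_tray"]: find("wrist",q,d,i,1)
plan(605,151,243,83.6)
E
```

```text
{'time_s': np.float64(13.45), 'qpos': array([-0.676,  0.255,  1.499, -0.   ,  1.386, -0.673]), 'ee_pos': array([ 0.444, -0.309,  0.239]), 'eef_rot': array([3.140e+00, 1.000e-03, 1.568e+00]), 'force': array([-0.815, -0.516, -0.579]), 'grip_width': np.float64(0.094), 'grip_force': np.float64(0.0)}
585 (array([ 443.4, -308.5]), array([64.4, 64.1]), -89.9) 0.07068239686980221
red_tray 0.96 [376. 175.] [ 573.8 -336.2] [171.2 157.9] -88.7 z [1.2 2.8 8.6] 8188
plan [ 2.303  0.8   -0.027] turn 0.0173
```

The cup stands in the saucer: rim at 71 mm, about 1.5 mm off centre. Now the blue tin. I grip with the TCP 10 mm above each tin's underside, so the fingers clear both the tin below and the tray rims.

carry_out([
  [[1.0,0.35,0],0],
  [[1.0,0.35,0],0],
  [[1.0,0.35,0],0],
  [[1.0,0.35,0],0],
  [[1.0,0.35,0],0],
  [[1.0,0.35,0],0],
  [[1.0,0.35,0],0],
])

```text
time_s: 14.3
ee_pos: [0.5143, -0.1104, 0.2378]
eef_rot: [-3.14, -0.0, 1.568]
force: [0.8, -0.3, 0.3]
grip_width: 0.0939
grip_force: 0.0
```

carry_out([
  [[1.0,0.35,0],0],
  [[1.0,0.35,0],0],
  [[1.0,0.35,0],0],
  [[1.0,0.35,0],0],
  [[1.0,0.35,0],0],
  [[1.0,0.35,0],0],
  [[1.0,0.35,0],0],
])

```text
time_s: 15.0
ee_pos: [0.5852, 0.0882, 0.2382]
eef_rot: [-3.141, 0.0, 1.566]
force: [0.3, -0.8, -0.5]
grip_width: 0.0943
grip_force: 0.0
```

carry_out([
  [[0.15,0.05,0],0.009],
  [[0.303,0.1,0],0.0173],
  [[0.303,0.1,0],0.0173],
  [[0.303,0.1,0.15],0.0173],
  [[0.303,0.1,0.3],0.0173],
  [[0.303,0.1,0.45],0.0173],
  [[0.303,0.1,0.55],0.0173],
  [[0.303,0.1,0.6],0.0173],
  [[0.303,0.1,0.6],0.0173],
])

```text
time_s: 15.9
ee_pos: [0.6051, 0.149, 0.1177]
eef_rot: [-3.14, 0.001, 1.458]
force: [1.2, 0.5, -0.5]
grip_width: 0.0939
grip_force: 0.0
```

```bash
python3 - <<'E'
from h import *
state();i=camera_info("wrist");p,d=camera("wrist");cv2.imwrite("pics/w5.png",p)
P=pts("wrist",d,i,np.ones(d.shape,bool));n=(abs(P[:,0]-.605)<.055)&(abs(P[:,1]-.15)<.08)
Q=P[n&(P[:,2]>.102)&(P[:,2]<.113)];print(len(Q),rect(Q))
plan(605,151,84,83.6)
E
```

```text
{'time_s': np.float64(15.9), 'qpos': array([ 0.183,  0.541,  1.391, -0.   ,  1.211,  0.296]), 'ee_pos': array([0.605, 0.149, 0.118]), 'eef_rot': array([-3.140e+00,  1.000e-03,  1.458e+00]), 'force': array([ 1.245,  0.463, -0.511]), 'grip_width': np.float64(0.094), 'grip_force': np.float64(0.0)}
10838 (array([605.5, 151.5]), array([88. , 54.2]), 83.5)
plan [ 0.007 -0.004  0.175] turn -0.0001
```

View pics/w5.png

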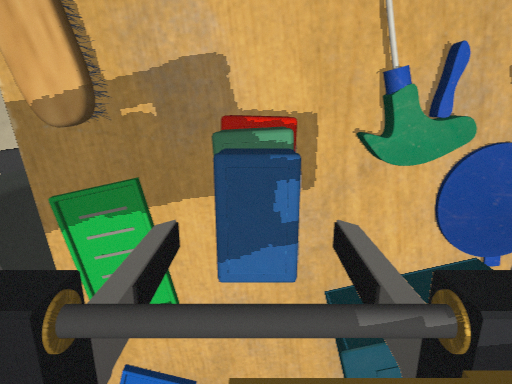

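The blue tin, at (257,215), sits centred between the fingers, above the green and red tins. Gripping it now.

carry_out([
  [[0.01,0,0.05],0],
  [[0.01,0,0.1],0],
  [[0.01,0,0.14],0],
  [[0.01,0,0.168],0],
  [[0.01,0,0.168],0],
  [[0.01,0,0.168],0],
])

```text
time_s: 16.55
ee_pos: [0.6057, 0.1528, 0.0849]
eef_rot: [3.142, 0.0, 1.459]
force: [-0.0, 0.2, 0.8]
grip_width: 0.0939
grip_force: 0.0
```

carry_out([
  [[0,0,0],0],
  [[0,0,0],0],
  [[0,0,0],0],
  [[0,0,0],0],
  [[0,0,0],0],
  [[0,0,0],0],
  [[0,0,0],0],
  [[0,0,0],0],
  [[0,0,0],0],
  [[0,0,0],0],
  [[0,0,0],0],
  [[0,0,0],0],
], hand=1, force=18)

```text
time_s: 17.75
ee_pos: [0.6057, 0.1528, 0.0849]
eef_rot: [3.141, -0.0, 1.459]
force: [0.4, -0.6, 1.7]
grip_width: 0.0534
grip_force: 18.0
```

carry_out([
  [[0,0,-0.03],0],
  [[0,0,-0.08],0],
  [[0,0,-0.15],0],
  [[0,0,-0.25],0],
  [[0,0,-0.35],0],
  [[0,0,-0.4],0],
  [[0,0,-0.4],0],
  [[0,0,-0.4],0],
])

```text
time_s: 18.55
ee_pos: [0.6055, 0.1527, 0.1644]
eef_rot: [-3.141, 0.0, 1.459]
force: [0.3, 1.0, -1.7]
grip_width: 0.0539
grip_force: 18.0
```

```bash
python3 - <<'E'
from h import *
state();plan(448,-115,164,66.5)
E
```

```text
{'time_s': np.float64(18.55), 'qpos': array([0.188, 0.499, 1.341, 0.   , 1.302, 0.3  ]), 'ee_pos': array([0.605, 0.153, 0.164]), 'eef_rot': array([-3.141,  0.   ,  1.459]), 'force': array([ 0.307,  0.953, -1.704]), 'grip_width': np.float64(0.054), 'grip_force': np.float64(18.0)}
plan [-1.418 -0.633  0.003] turn 0.0475
```

carry_out([
  [[-0.1,-0.04,0],0.005],
  [[-0.25,-0.11,0],0.01],
  [[-0.45,-0.2,0],0.02],
  [[-0.65,-0.29,0],0.03],
  [[-0.8,-0.36,0],0.04],
  [[-0.9,-0.4,0],0.047],
  [[-0.95,-0.42,0],0.047],
  [[-0.95,-0.42,0],0.047],
  [[-0.95,-0.42,0],0.047],
])

```text
time_s: 19.45
ee_pos: [0.5013, -0.0262, 0.1645]
eef_rot: [-3.141, -0.0, 1.165]
force: [-1.8, 0.7, -0.6]
grip_width: 0.0539
grip_force: 18.0
```

```bash
python3 - <<'E'
from h import *
state();i=camera_info("wrist");p,d=camera("wrist");cv2.imwrite("pics/w6.png",p)
hsv=cv2.cvtColor(p,cv2.COLOR_BGR2HSV);m=(hsv[...,0]>105)&(hsv[...,0]<130)&(hsv[...,1]>120)
P=pts("wrist",d,i,m);Q=P[(P[:,2]>-.003)&(P[:,2]<.013)&(np.hypot(P[:,0]-.448,P[:,1]+.115)<.09)];print(len(Q),rect(Q))
plan(448,-114,164,66.7)
E
```

```text
{'time_s': np.float64(19.45), 'qpos': array([-0.125,  0.233,  1.705,  0.   ,  1.204,  0.28 ]), 'ee_pos': array([ 0.501, -0.026,  0.165]), 'eef_rot': array([-3.141, -0.   ,  1.165]), 'force': array([-1.809,  0.688, -0.612]), 'grip_width': np.float64(0.054), 'grip_force': np.float64(18.0)}
0 (array([0., 0.]), array([0., 0.]), 0.0)
plan [-0.51  -0.072  0.003] turn 0.0002
```

carry_out([
  [[-0.15,-0.02,0],0],
  [[-0.3,-0.05,0],0],
  [[-0.45,-0.065,0.05],0],
  [[-0.51,-0.072,0.1],0],
  [[-0.51,-0.072,0.2],0],
  [[-0.51,-0.072,0.3],0],
  [[-0.51,-0.072,0.4],0],
  [[-0.51,-0.072,0.45],0],
  [[-0.51,-0.072,0.45],0],
  [[-0.51,-0.072,0.45],0],
])

```text
time_s: 20.5
ee_pos: [0.448, -0.1145, 0.0753]
eef_rot: [3.141, -0.0, 1.165]
force: [-0.6, -0.0, -0.6]
grip_width: 0.054
grip_force: 18.0
```

```bash
python3 - <<'E'
from h import *
state();i=camera_info("wrist");p,d=camera("wrist");cv2.imwrite("pics/w7.png",p)
hsv=cv2.cvtColor(p,cv2.COLOR_BGR2HSV);m=(hsv[...,0]>95)&(hsv[...,0]<135)&(hsv[...,1]>80)
P=pts("wrist",d,i,m);Q=P[(P[:,2]>-.003)&(P[:,2]<.013)&(np.hypot(P[:,0]-.448,P[:,1]+.115)<.09)];print(len(Q),rect(Q) if len(Q)>9 else 0)
T=P[(P[:,2]>.05)&(np.hypot(P[:,0]-.448,P[:,1]+.115)<.09)];print(len(T),rect(T) if len(T)>9 else 0)
# tray corners in tray-aligned frame
a=np.radians(66.7);U=np.array([[np.sin(a),-np.cos(a)],[np.cos(a),np.sin(a)]])
if len(Q): q=(Q[:,:2]-[.448,-.115])@U.T*1000;print(q.min(0),q.max(0))
plan(448,-114,14,66.7)
E
```

```text
{'time_s': np.float64(20.5), 'qpos': array([-0.329,  0.269,  1.895,  0.   ,  0.977,  0.077]), 'ee_pos': array([ 0.448, -0.114,  0.075]), 'eef_rot': array([ 3.141, -0.   ,  1.165]), 'force': array([-0.629, -0.044, -0.633]), 'grip_width': np.float64(0.054), 'grip_force': np.float64(18.0)}
3724 (array([464.4, -77.6]), array([84.6, 36.1]), -23.3)
14052 (array([ 449.8, -110.4]), array([98.1, 77.5]), -23.9)
[-42.00950963  22.76505027] [42.56785096 58.82077006]
plan [ 0.003 -0.002  0.308] turn 0.0
```

View pics/w7.png

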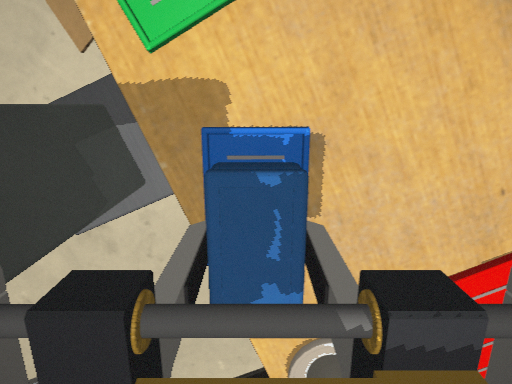

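The blue tray at (255,150) lines up with the held tin, and its edges fit the given size to within a millimetre. Lowering.

carry_out([
  [[0.002,0,0.1],0],
  [[0.002,0,0.2],0],
  [[0.002,0,0.26],0],
  [[0.002,0,0.285],0],
  [[0.002,0,0.295],0],
  [[0.002,0,0.3],0],
  [[0.002,0,0.305],0],
  [[0.002,0,0.307],0],
  [[0.002,0,0.307],0],
])

```text
time_s: 21.45
ee_pos: [0.4479, -0.1144, 0.0139]
eef_rot: [3.141, -0.0, 1.164]
force: [-0.5, -0.1, 3.3]
grip_width: 0.0536
grip_force: 18.0
```

carry_out([
  [[0,0,0],0],
  [[0,0,0],0],
  [[0,0,0],0],
  [[0,0,0],0],
  [[0,0,0],0],
  [[0,0,0],0],
  [[0,0,0],0],
  [[0,0,0],0],
], hand=-1)

```text
time_s: 22.25
ee_pos: [0.4476, -0.1143, 0.0134]
eef_rot: [-3.142, 0.0, 1.164]
force: [-0.3, -0.4, -0.5]
grip_width: 0.0939
grip_force: 0.0
```

carry_out([
  [[0,0,-0.05],0],
  [[0,0,-0.15],0],
  [[0,0,-0.35],0],
  [[0,0,-0.6],0],
  [[0,0,-0.8],0],
  [[0,0,-0.9],0],
  [[0,0,-0.9],0],
  [[0,0,-0.9],0],
])

```text
time_s: 23.05
ee_pos: [0.4474, -0.1142, 0.1933]
eef_rot: [3.142, 0.0, 1.164]
force: [0.8, -0.1, 0.5]
grip_width: 0.0944
grip_force: 0.0
```

```bash
python3 - <<'E'
from h import *
state();i=camera_info("wrist");p,d=camera("wrist")
P=pts("wrist",d,i,np.ones(d.shape,bool));n=np.hypot(P[:,0]-.448,P[:,1]+.115)<.07
Q=P[n&(P[:,2]>.03)&(P[:,2]<.045)];print(len(Q),rect(Q),np.median(Q[:,2]))
plan(604.4,151.5,194,86.5)
E
```

```text
{'time_s': np.float64(23.05), 'qpos': array([-0.329,  0.113,  1.775, -0.   ,  1.253,  0.077]), 'ee_pos': array([ 0.447, -0.114,  0.193]), 'eef_rot': array([3.142, 0.   , 1.164]), 'force': array([ 0.792, -0.146,  0.464]), 'grip_width': np.float64(0.094), 'grip_force': np.float64(0.0)}
3877 (array([ 447.3, -115.2]), array([87.1, 54. ]), 66.7) 0.036864259556658396
plan [ 1.531  0.197 -0.008] turn -0.055
```

The blue tin lies in its tray. Now the green one.

carry_out([
  [[1.0,0.129,0],-0.055],
  [[1.0,0.129,0],-0.055],
  [[1.0,0.129,0],-0.055],
  [[1.0,0.129,0],-0.055],
  [[1.0,0.129,0],-0.055],
  [[1.0,0.129,0],-0.055],
  [[1.0,0.129,0],-0.055],
  [[1.0,0.129,0],-0.055],
])

```text
time_s: 23.9
ee_pos: [0.55, 0.058, 0.1933]
eef_rot: [-3.141, 0.0, 1.508]
force: [0.5, -0.3, 0.3]
grip_width: 0.0938
grip_force: 0.0
```

```bash
python3 - <<'E'
from h import *
state();i=camera_info("wrist");p,d=camera("wrist")
P=pts("wrist",d,i,np.ones(d.shape,bool));n=(abs(P[:,0]-.605)<.055)&(abs(P[:,1]-.15)<.09)
Q=P[n&(P[:,2]>.068)&(P[:,2]<.08)];print(len(Q),rect(Q))
plan(604.4,150.5,84,86.5)
E
```

```text
{'time_s': np.float64(23.9), 'qpos': array([ 0.039,  0.317,  1.528, -0.   ,  1.297,  0.102]), 'ee_pos': array([0.55 , 0.058, 0.193]), 'eef_rot': array([-3.141,  0.   ,  1.508]), 'force': array([ 0.457, -0.321,  0.307]), 'grip_width': np.float64(0.094), 'grip_force': np.float64(0.0)}
8487 (array([604.8, 151.1]), array([111.9,  58.3]), 86.6)
plan [0.478 0.242 0.547] turn -0.0003
```

carry_out([
  [[0.24,0.12,0],0],
  [[0.481,0.244,0.05],0],
  [[0.481,0.244,0.15],0],
  [[0.481,0.244,0.3],0],
  [[0.481,0.244,0.45],0],
  [[0.481,0.244,0.57],0],
  [[0.481,0.244,0.65],0],
  [[0.481,0.244,0.7],0],
  [[0.481,0.244,0.727],0],
  [[0.481,0.244,0.727],0],
  [[0.481,0.244,0.727],0],
])

```text
time_s: 25.05
ee_pos: [0.6055, 0.1522, 0.049]
eef_rot: [3.14, -0.0, 1.509]
force: [-0.4, 0.5, 0.3]
grip_width: 0.0942
grip_force: 0.0
```

carry_out([
  [[0,0,0],0],
  [[0,0,0],0],
  [[0,0,0],0],
  [[0,0,0],0],
  [[0,0,0],0],
  [[0,0,0],0],
  [[0,0,0],0],
  [[0,0,0],0],
  [[0,0,0],0],
  [[0,0,0],0],
  [[0,0,0],0],
  [[0,0,0],0],
], hand=1, force=20)

```text
time_s: 26.25
ee_pos: [0.6051, 0.1522, 0.0482]
eef_rot: [3.141, -0.0, 1.51]
force: [0.2, 0.4, 1.8]
grip_width: 0.0577
grip_force: 20.0
```

carry_out([
  [[0,0,-0.03],0],
  [[0,0,-0.08],0],
  [[0,0,-0.15],0],
  [[0,0,-0.25],0],
  [[0,0,-0.35],0],
  [[0,0,-0.4],0],
  [[0,0,-0.4],0],
  [[0,0,-0.4],0],
])

```text
time_s: 27.05
ee_pos: [0.6048, 0.1521, 0.1276]
eef_rot: [-3.141, 0.0, 1.51]
force: [-0.2, -0.5, -2.6]
grip_width: 0.0577
grip_force: 20.0
```

```bash
python3 - <<'E'
from h import *
state();plan(455.5,93.7,128,96)
E
```

```text
{'time_s': np.float64(27.05), 'qpos': array([ 0.188,  0.531,  1.382, -0.   ,  1.229,  0.249]), 'ee_pos': array([0.605, 0.152, 0.128]), 'eef_rot': array([-3.141,  0.   ,  1.51 ]), 'force': array([-0.179, -0.533, -2.576]), 'grip_width': np.float64(0.058), 'grip_force': np.float64(20.0)}
plan [-0.337 -0.727 -0.001] turn -0.0264
```

carry_out([
  [[-0.04,-0.08,0],0],
  [[-0.1,-0.22,0],-0.01],
  [[-0.17,-0.36,0],-0.02],
  [[-0.24,-0.5,0],-0.0264],
  [[-0.3,-0.63,0],-0.0264],
  [[-0.335,-0.7,0],-0.0264],
  [[-0.335,-0.727,0.05],-0.0264],
  [[-0.335,-0.727,0.15],-0.0264],
  [[-0.335,-0.727,0.2],-0.0264],
  [[-0.335,-0.727,0.2],-0.0264],
])

```text
time_s: 28.05
ee_pos: [0.4552, 0.0943, 0.0861]
eef_rot: [-3.138, 0.0, 1.676]
force: [0.4, -0.7, -1.0]
grip_width: 0.0574
grip_force: 20.0
```

```bash
python3 - <<'E'
from h import *
state();i=camera_info("wrist");p,d=camera("wrist");cv2.imwrite("pics/w8.png",p)
hsv=cv2.cvtColor(p,cv2.COLOR_BGR2HSV);m=(hsv[...,0]>45)&(hsv[...,0]<90)&(hsv[...,1]>90)
P=pts("wrist",d,i,m);Q=P[(P[:,2]>-.003)&(P[:,2]<.013)&(np.hypot(P[:,0]-.455,P[:,1]-.094)<.1)];print(len(Q),rect(Q))
a=np.radians(96);U=np.array([[np.sin(a),-np.cos(a)],[np.cos(a),np.sin(a)]])
q=(Q[:,:2]-[.455,.094])@U.T*1000;print(np.percentile(q,[0,.5,99.5,100],axis=0))
plan(455,94.5,14,96)
E
```

```text
{'time_s': np.float64(28.05), 'qpos': array([0.125, 0.259, 1.878, 0.   , 1.008, 0.021]), 'ee_pos': array([0.455, 0.094, 0.086]), 'eef_rot': array([-3.138,  0.   ,  1.676]), 'force': array([ 0.399, -0.741, -0.989]), 'grip_width': np.float64(0.057), 'grip_force': np.float64(20.0)}
3489 (array([451.7, 150.1]), array([88.6, 29.8]), 5.9)
[[-41.7282273   41.21396629]
 [-41.38549781  43.52251447]
 [ 44.87093478  71.00025977]
 [ 46.86548721  71.02256034]]
plan [ 0.001 -0.002  0.366] turn 0.0
```

View pics/w8.png

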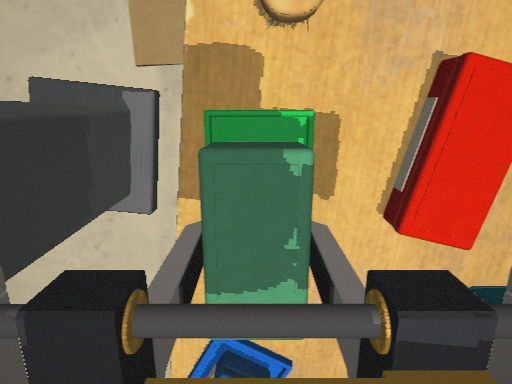

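The green tray at (259,130) lines up with the held tin, about 2 mm off in x, which I correct while lowering. The red tin stands alone at (450,150).

carry_out([
  [[0,0.009,0.1],0],
  [[0,0.009,0.2],0],
  [[0,0.009,0.28],0],
  [[0,0.009,0.33],0],
  [[0,0.009,0.35],0],
  [[0,0.009,0.36],0],
  [[0,0.009,0.365],0],
  [[0,0.009,0.368],0],
  [[0,0.009,0.368],0],
])

```text
time_s: 29.0
ee_pos: [0.4578, 0.0944, 0.0148]
eef_rot: [3.141, -0.0, 1.675]
force: [0.0, 0.6, -2.4]
grip_width: 0.058
grip_force: 20.0
```

```bash
python3 - <<'E'
from h import *
state()
E
```

```text
{'time_s': np.float64(29.0), 'qpos': array([ 0.125,  0.386,  1.915, -0.   ,  0.84 ,  0.02 ]), 'ee_pos': array([0.458, 0.094, 0.015]), 'eef_rot': array([ 3.141, -0.   ,  1.675]), 'force': array([ 0.04 ,  0.553, -2.415]), 'grip_width': np.float64(0.058), 'grip_force': np.float64(20.0)}
```

About 1 mm above the floor. I lower the rest, release and rise.

carry_out([
  [[0,0,0.003],0],
  [[0,0,0.006],0],
  [[0,0,0.006],0],
])

```text
time_s: 29.3
ee_pos: [0.4576, 0.0944, 0.0132]
eef_rot: [-3.142, 0.0, 1.675]
force: [-0.1, -0.8, -1.4]
grip_width: 0.0579
grip_force: 20.0
```

carry_out([
  [[0,0,0],0],
  [[0,0,0],0],
  [[0,0,0],0],
  [[0,0,0],0],
  [[0,0,0],0],
  [[0,0,0],0],
  [[0,0,0],0],
  [[0,0,0],0],
], hand=-1)

```text
time_s: 30.1
ee_pos: [0.4576, 0.0944, 0.0132]
eef_rot: [-3.142, 0.0, 1.675]
force: [-0.4, -0.2, 0.5]
grip_width: 0.0939
grip_force: 0.0
```

carry_out([
  [[0,0,-0.05],0],
  [[0,0,-0.15],0],
  [[0,0,-0.35],0],
  [[0,0,-0.6],0],
  [[0,0,-0.8],0],
  [[0,0,-0.9],0],
  [[0,0,-0.9],0],
  [[0,0,-0.9],0],
])

```text
time_s: 30.9
ee_pos: [0.4573, 0.0944, 0.1931]
eef_rot: [3.141, -0.0, 1.675]
force: [-0.8, 0.5, 0.3]
grip_width: 0.094
grip_force: 0.0
```

```bash
python3 - <<'E'
from h import *
state();i=camera_info("wrist");p,d=camera("wrist")
P=pts("wrist",d,i,np.ones(d.shape,bool))
Q=P[(np.hypot(P[:,0]-.457,P[:,1]-.094)<.08)&(P[:,2]>.033)&(P[:,2]<.045)];print(len(Q),rect(Q),np.median(Q[:,2]))
Q=P[(abs(P[:,0]-.457)<.07)&(abs(P[:,1]-.094)<.09)&(P[:,2]>.006)&(P[:,2]<.0105)];print("rim",len(Q),rect(Q))
Q=P[(abs(P[:,0]-.604)<.055)&(abs(P[:,1]-.147)<.09)&(P[:,2]>.032)&(P[:,2]<.045)];print("red",len(Q),rect(Q))
plan(604.2,147.5,60,82)
E
```

```text
{'time_s': np.float64(30.9), 'qpos': array([0.125, 0.125, 1.762, 0.   , 1.254, 0.02 ]), 'ee_pos': array([0.457, 0.094, 0.193]), 'eef_rot': array([ 3.141, -0.   ,  1.675]), 'force': array([-0.779,  0.499,  0.288]), 'grip_width': np.float64(0.094), 'grip_force': np.float64(0.0)}
5360 (array([456.7,  92.8]), array([111.5,  58. ]), -84.0) 0.03888135062513601
rim 1466 (array([456. ,  94.7]), array([140.9,  88.1]), -84.0)
red 7675 (array([604.4, 146.9]), array([136.2,  62.5]), 82.0)
plan [0.188 0.76  0.661] turn 0.0389
```

The green tin is within 2 mm of its tray's centre. Now the red one.

carry_out([
  [[0.09,0.38,0],0.02],
  [[0.185,0.76,0],0.0389],
  [[0.185,0.76,0],0.0389],
  [[0.185,0.76,0.1],0.0389],
  [[0.185,0.76,0.25],0.0389],
  [[0.185,0.76,0.4],0.0389],
  [[0.185,0.76,0.55],0.0389],
  [[0.185,0.76,0.7],0.0389],
  [[0.185,0.76,0.82],0.0389],
  [[0.185,0.76,0.88],0.0389],
  [[0.185,0.76,0.908],0.0389],
  [[0.185,0.76,0.908],0.0389],
])

```text
time_s: 32.15
ee_pos: [0.6047, 0.147, 0.0112]
eef_rot: [-3.141, 0.0, 1.431]
force: [0.9, 0.1, 0.5]
grip_width: 0.0939
grip_force: 0.0
```

carry_out([
  [[0,0,0],0],
  [[0,0,0],0],
  [[0,0,0],0],
  [[0,0,0],0],
  [[0,0,0],0],
  [[0,0,0],0],
  [[0,0,0],0],
  [[0,0,0],0],
  [[0,0,0],0],
  [[0,0,0],0],
  [[0,0,0],0],
  [[0,0,0],0],
], hand=1, force=22)

```text
time_s: 33.35
ee_pos: [0.6051, 0.1471, 0.012]
eef_rot: [3.141, -0.0, 1.431]
force: [-1.7, -0.4, 5.4]
grip_width: 0.0616
grip_force: 22.0
```

carry_out([
  [[0,0,-0.03],0],
  [[0,0,-0.08],0],
  [[0,0,-0.2],0],
  [[0,0,-0.4],0],
  [[0,0,-0.6],0],
  [[0,0,-0.8],0],
  [[0,0,-0.9],0],
  [[0,0,-0.9],0],
  [[0,0,-0.9],0],
])

```text
time_s: 34.25
ee_pos: [0.6045, 0.147, 0.1908]
eef_rot: [-3.141, 0.0, 1.431]
force: [-0.1, 0.3, -2.2]
grip_width: 0.0614
grip_force: 22.0
```

```bash
python3 - <<'E'
from h import *
state();plan(540,-100,185,91);plan(603,-333,190,91)
i=camera_info("top");d=np.load("/tmp/topd.npy");P=pts("top",d,i,np.ones(d.shape,bool))
Q=P[(P[:,0]>.55)&(P[:,0]<.8)&(P[:,1]<.08)&(P[:,1]>-.42)&(P[:,2]>.03)]
print(Q.min(0),Q.max(0),np.percentile(Q[:,0],2))
E
```

```text
{'time_s': np.float64(34.25), 'qpos': array([0.18 , 0.473, 1.317, 0.   , 1.352, 0.319]), 'ee_pos': array([0.605, 0.147, 0.191]), 'eef_rot': array([-3.141,  0.   ,  1.431]), 'force': array([-0.059,  0.302, -2.176]), 'grip_width': np.float64(0.061), 'grip_force': np.float64(21.999)}
plan [-1.268 -0.147  0.03 ] turn -0.025
plan [-2.378  0.327  0.005] turn -0.025
[ 0.60332707 -0.41904666  0.03002582] [0.79999794 0.0797932  0.10338814] 0.6670259469259725
```

carry_out([
  [[-0.08,0.01,0],0],
  [[-0.22,0.03,0],0],
  [[-0.42,0.057,0],0],
  [[-0.62,0.085,0],0],
  [[-0.82,0.112,0],0],
  [[-1.0,0.137,0],0],
  [[-1.0,0.137,0],0],
  [[-1.0,0.137,0],0],
])

```text
time_s: 35.05
ee_pos: [0.6035, -0.056, 0.1902]
eef_rot: [-3.139, -0.0, 1.429]
force: [0.5, 0.7, -2.7]
grip_width: 0.0617
grip_force: 22.0
```

carry_out([
  [[-0.08,0.01,0],0],
  [[-0.22,0.03,0],0],
  [[-0.42,0.057,0],0],
  [[-0.62,0.085,0],0],
  [[-0.82,0.112,0],0],
  [[-1.0,0.137,0],0],
  [[-1.0,0.137,0],0],
  [[-1.0,0.137,0],0],
])

```text
time_s: 35.85
ee_pos: [0.6031, -0.257, 0.1909]
eef_rot: [-3.141, -0.0, 1.431]
force: [-0.0, 0.8, -2.4]
grip_width: 0.0622
grip_force: 22.0
```

carry_out([
  [[-0.1,0.01,0],0],
  [[-0.25,0.03,0],-0.01],
  [[-0.378,0.053,0],-0.025],
  [[-0.378,0.053,0.05],-0.025],
  [[-0.378,0.053,0.2],-0.025],
  [[-0.378,0.053,0.35],-0.025],
  [[-0.378,0.053,0.45],-0.025],
  [[-0.378,0.053,0.5],-0.025],
  [[-0.378,0.053,0.5],-0.025],
  [[-0.378,0.053,0.5],-0.025],
])

```text
time_s: 36.85
ee_pos: [0.604, -0.3329, 0.0928]
eef_rot: [3.14, 0.001, 1.588]
force: [0.3, -0.4, -0.7]
grip_width: 0.0614
grip_force: 22.0
```

```bash
python3 - <<'E'
from h import *
state();i=camera_info("wrist");p,d=camera("wrist");cv2.imwrite("pics/w9.png",p)
b=p.astype(int);m=(b[...,2]>b[...,0]+60)&(b[...,2]>b[...,1]+60)
P=pts("wrist",d,i,m);Q=P[(P[:,2]>-.003)&(P[:,2]<.013)&(abs(P[:,0]-.603)<.07)&(abs(P[:,1]+.333)<.11)];print(len(Q),rect(Q))
a=np.radians(91);U=np.array([[np.sin(a),-np.cos(a)],[np.cos(a),np.sin(a)]])
q=(Q[:,:2]-[.603,-.333])@U.T*1000;print(np.percentile(q,[0,.5,99.5,100],axis=0))
plan(603,-333,15,91)
E
```

```text
{'time_s': np.float64(36.85), 'qpos': array([-0.557,  0.71 ,  1.181,  0.   ,  1.249, -0.574]), 'ee_pos': array([ 0.604, -0.333,  0.093]), 'eef_rot': array([3.140e+00, 1.000e-03, 1.588e+00]), 'force': array([ 0.325, -0.381, -0.672]), 'grip_width': np.float64(0.061), 'grip_force': np.float64(21.999)}
2658 (array([ 641.7, -323.7]), array([211.5,  89. ]), -58.3)
[[ -46.02907243 -104.99584224]
 [ -45.41263659   23.67772086]
 [  54.24442874   82.25346177]
 [  54.72384519   82.40775435]]
plan [ 0.001 -0.006  0.391] turn 0.0
```

View pics/w9.png

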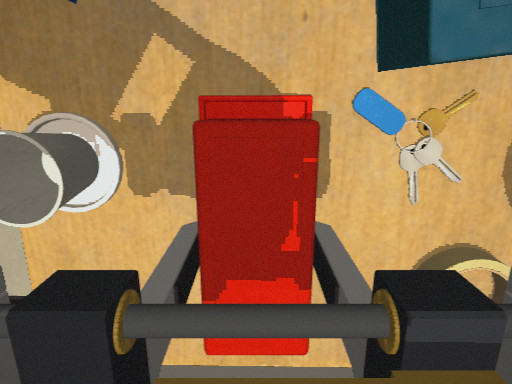

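The red tray (199–313 across, far edge at row 96) is centred and parallel under the held tin. The cup still stands in its saucer at left. Lowering.

carry_out([
  [[0,-0.003,0.1],0],
  [[0,-0.003,0.2],0],
  [[0,-0.003,0.28],0],
  [[0,-0.003,0.33],0],
  [[0,-0.003,0.36],0],
  [[0,-0.003,0.37],0],
  [[0,-0.003,0.375],0],
  [[0,-0.003,0.38],0],
  [[0,-0.003,0.383],0],
  [[0,-0.003,0.383],0],
  [[0,-0.003,0.383],0],
])

```text
time_s: 38.0
ee_pos: [0.6029, -0.3331, 0.0153]
eef_rot: [3.141, 0.0, 1.588]
force: [-0.2, -0.8, -1.5]
grip_width: 0.062
grip_force: 22.0
```

carry_out([
  [[0,0,0.002],0],
  [[0,0,0.004],0],
  [[0,0,0.004],0],
])

```text
time_s: 38.3
ee_pos: [0.6029, -0.3331, 0.0151]
eef_rot: [3.141, 0.0, 1.588]
force: [-3.0, 2.4, 5.3]
grip_width: 0.0618
grip_force: 22.0
```

Contact, so I release and rise.

carry_out([
  [[0,0,0],0],
  [[0,0,0],0],
  [[0,0,0],0],
  [[0,0,0],0],
  [[0,0,0],0],
  [[0,0,0],0],
  [[0,0,0],0],
  [[0,0,0],0],
], hand=-1)

```text
time_s: 39.1
ee_pos: [0.6028, -0.333, 0.0142]
eef_rot: [-3.142, 0.0, 1.588]
force: [-0.5, -0.9, 0.3]
grip_width: 0.0943
grip_force: 0.0
```

carry_out([
  [[0,0,-0.05],0],
  [[0,0,-0.15],0],
  [[0,0,-0.35],0],
  [[0,0,-0.6],0],
  [[0,0,-0.8],0],
  [[0,0,-0.95],0],
  [[0,0,-0.95],0],
  [[0,0,-0.95],0],
  [[0,0,-0.95],0],
])

```text
time_s: 40.0
ee_pos: [0.6024, -0.3328, 0.2029]
eef_rot: [-3.14, -0.001, 1.588]
force: [0.5, 0.1, -0.1]
grip_width: 0.094
grip_force: 0.0
```

```bash
python3 - <<'E'
from h import *
state();i=camera_info("wrist");p,d=camera("wrist")
P=pts("wrist",d,i,np.ones(d.shape,bool))
n=(abs(P[:,0]-.603)<.065)&(abs(P[:,1]+.333)<.1)
Q=P[n&(P[:,2]>.033)&(P[:,2]<.048)&(abs(P[:,0]-.603)<.05)];print("tin",len(Q),rect(Q),np.median(Q[:,2]))
Q=P[n&(P[:,2]>.006)&(P[:,2]<.0105)];print("rim",len(Q),rect(Q))
Q=P[(np.hypot(P[:,0]-.4445,P[:,1]+.3095)<.06)&(P[:,2]>.064)&(P[:,2]<.08)];print("cup",rect(Q))
p,d=camera("top");cv2.imwrite("pics/t2.png",p[120:260,180:420].repeat(3,0).repeat(3,1));find("top","scrub_brush",d,camera_info("top"),1)
E
```

```text
{'time_s': np.float64(40.0), 'qpos': array([-0.558,  0.624,  1.061, -0.   ,  1.458, -0.575]), 'ee_pos': array([ 0.602, -0.333,  0.203]), 'eef_rot': array([-3.140e+00, -1.000e-03,  1.588e+00]), 'force': array([ 0.476,  0.138, -0.128]), 'grip_width': np.float64(0.094), 'grip_force': np.float64(0.0)}
tin 6665 (array([ 602. , -332.8]), array([134.7,  62.1]), -88.9) 0.04090130116444246
rim 1591 (array([ 602.6, -333.4]), array([165.1,  92.1]), -88.8)
cup (array([ 444.2, -308.6]), array([65.6, 63.8]), 1.1)
scrub_brush 0.82 [220. 220.] [454.2 304.8] [157.   56.8] -81.6 z [ 1.3 45.9 51.8] 458
```

View pics/t2.png

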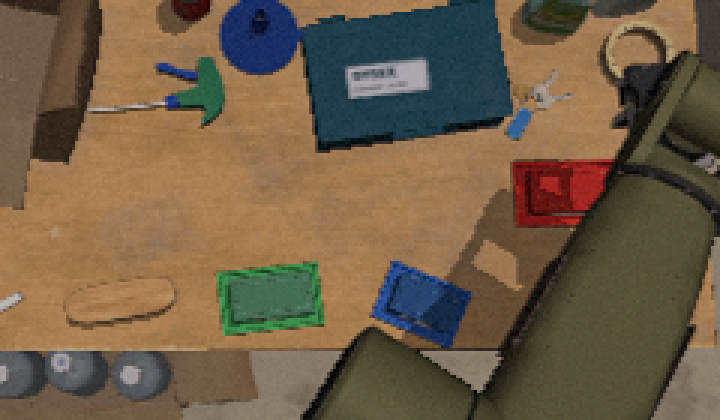

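The green tin, at (270,297) in the crop, and the blue tin, at (421,303), lie in their trays. The red tin at (570,193) is in its tray, partly hidden by the arm. The brush at (120,300) is where it was. Handing in.

```bash
python3 -c "
from station import ctrl
print(ctrl.hand_in())"
```

```text
the job is handed in; nothing more can be done
None
```

I handed the job in at about 40 s of robot time: all three tins measured within 2 mm of their tray centres and the cup within about 2 mm of the saucer's centre, the brush is where it lay, and hand-in returned no verdict.

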